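Load the orbital shaker in balance

TASK

Load the shaker so that it runs balanced: stand the two green-capped specimen jars upright in two cups that lie directly opposite each other across the middle of its platform, one jar per cup. Leave the orange-capped jar standing where it is.

Things in the scene. Friction and masses are not known exactly. Their poses are not given: they have to be found in the camera images.
- green_a_center (a point): Upright specimen jar, a white cylinder 38 mm in diameter and 80 mm tall including its 19 mm green screw cap of the same diameter, about 90 g, rigid, standing on the bench at the start. The point is its centre, half-way up (40 mm above its underside); z is its axis, up. Either green jar may go in either cup of a pair.
- green_b_center (a point): Upright specimen jar, a white cylinder 38 mm in diameter and 80 mm tall including its 19 mm green screw cap of the same diameter, about 90 g, rigid, standing on the bench at the start. The point is its centre, half-way up (40 mm above its underside); z is its axis, up. Identical to the other green jar.
- shaker: Fixed shaker, nothing on it moves: white base 220 mm square, round blue platform 212 mm wide, top 80 mm up. Four empty black cups on it, centred 64 mm from its middle along the shaker's +x, +y, -x and -y; each 58 mm wide inside, wall 3 mm, floor 82 mm and rim 97 mm above the bench. A 6 mm high nut marks the middle. Origin: centre of the underside, on the bench; z up; -x is the side with display and knob.
- orange_center (a point): Upright specimen jar, a white cylinder 38 mm in diameter and 80 mm tall including its 19 mm orange screw cap of the same diameter, about 90 g, rigid, standing on the bench at the start. The point is its centre, half-way up (40 mm above its underside); z is its axis, up. It must stay where it stands.
Mind the look-alikes: they are no part of the job. What is shaped like the part that bears green_a_center but blue is not meant.

How it is judged (in metres and radians):
At the end, for the whole second after the job is handed in: Both green-capped jars stand on the floors of two directly opposite cups (centre within 16 mm of the cup's centre line each way, height within 6 mm of seated, upright within 10 degrees), one in each, and stay there; the orange-capped jar is upright and within 30 mm of where it began (((x of green_a_center in the frame of shaker between 0.048 and 0.08 m and y of green_a_center in the frame of shaker between -0.016 and 0.016 m and x of green_b_center in the frame of shaker between -0.08 and -0.048 m and y of green_b_center in the frame of shaker between -0.016 and 0.016 m) or (x of green_a_center in the frame of shaker between -0.08 and -0.048 m and y of green_a_center in the frame of shaker between -0.016 and 0.016 m and x of green_b_center in the frame of shaker between 0.048 and 0.08 m and y of green_b_center in the frame of shaker between -0.016 and 0.016 m) or (x of green_a_center in the frame of shaker between -0.016 and 0.016 m and y of green_a_center in the frame of shaker between 0.048 and 0.08 m and x of green_b_center in the frame of shaker between -0.016 and 0.016 m and y of green_b_center in the frame of shaker between -0.08 and -0.048 m) or (x of green_a_center in the frame of shaker between -0.016 and 0.016 m and y of green_a_center in the frame of shaker between -0.08 and -0.048 m and x of green_b_center in the frame of shaker between -0.016 and 0.016 m and y of green_b_center in the frame of shaker between 0.048 and 0.08 m)) and z of green_a_center in the frame of shaker between 0.116 and 0.128 m and angle between each of green_a_center, green_b_center, orange_center's own z axis and vertical below 0.17 rad and z of green_b_center in the frame of shaker between 0.116 and 0.128 m and distance of orange_center from where it was at the start of the episode below 0.03 m); the robot touches nothing.
It fails at once if the orange-capped jar is moved more than 30 mm or tipped over (distance of orange_center from where it was at the start of the episode above 0.03 m or angle between orange_center's own z axis and vertical above 0.5 rad).
It also fails if it takes over 59 s, if anything falls off the work surface, if the arm or the gripper's body presses on something with over 40 N, if the wrist force passes 120 N, or if a joint passes its speed limit or range.

ROBOT

A 6-joint arm with a two-finger parallel gripper is mounted at the origin on the work surface. World frame = base frame: x ahead of the robot, y to its left, z up, the work surface at z = 0. Lengths are in m, angles in degrees, forces in N, time in s.
With the tool pointing down it reaches from about 0.35 to 0.875 m from the base axis. Payload 4.2 kg.
Tool frame: the origin (TCP) lies between the finger pads; the fingertips stand 11 mm ahead of it and the grasp point (between the pads) lies 8 mm behind it; z points along the fingers, y is the direction in which the jaws open and shut (so a half turn about z gives the same grasp; the last joint's range is limited). The gripper opens to 87 mm and grips with 3 to 60 N. Pads are 19 mm wide; open, the fingers measure 117 mm over their backs; the gripper's body (75 mm by 190 mm) begins 51 mm behind the grasp point.
Start: joints at [-59.381, 22.042, 0.453, 0, -68.411, -14.817], TCP at [0.17, -0.601, 0.234] pointing down, gripper open.
Joint ranges: [-179.83, 179.83], [-69.29, 118.12], [-61.27, 80.66], [-181.25, 117.63], [-171.15, -9.14], [-177.46, 177.46]. Speed limits (degrees/s): [159.86, 159.86, 180, 180, 180, 180].

INTERFACE

Orientations are given as a 3x3 rotation matrix whose columns are the frame's x, y, z axes.
In Python, from station import sense, capture, get_calibration, finish_job, search_frame, cut_out gives the robot as it stands.
- The arm moves only by the tool arm_command, never from a script. Its argument "rows" is a list of rows, each an object with "fingers": the opening in per cent of the stroke, from 0 (shut) to 100 (fully open); "travel": the shift along the tool's x, y, z in cm, a list of three; "roll": the turn about the tool's z in degrees. A call has 1 to 10 rows; each row is the pose to reach, as a shift and turn from the pose commanded when the call began, along the tool's axes at that moment; what a row does not reach only later rows make up. A row lasts 1/10 s, in which the tool goes at most 50 mm and 8.59 degrees, less where a joint would pass 70% of its speed; a pose out of reach is approached as far as the arm can. A call with a gripper value outside its range is refused whole. The fingers move at their own pace and stop on an object; the grip force is fixed at half the most. Time passes only in rows, so rows that repeat a pose let the fingers close. It gives the time, the measured TCP pose, the force and the opening at its end, in the units of the state.
- sense(): the state, without advancing time (a new reading comes with each control period).
- capture(name): name is "side" or "top" or "wrist"; returns (picture, depth): 480x640x3 uint8, red, green, blue; 480x640 float32, m along the optical axis (not along the pixel's ray), 0 where there is no reading.
- get_calibration(name): a dict with "fov_y" (degrees; the focal length in pixels is half the picture's height over the tangent of half this angle, whatever the lens; pixels are square), "cx", "cy" (the principal point, pixels), "origin" and "attitude" of the camera in the world; the wrist camera has in their place "mount" (4x4, takes a point from camera to tool coordinates, whose origin is the TCP and whose axes are the flange's). Camera axes: x right, y down, z forward; pixel columns grow to the right and rows downward; lengths in m; the calibration is good to about 2 mm. The wrist camera is an equidistant fisheye: a pixel r from the principal point sees the ray r / f radians off the axis. A picture is of the moment at which its call begins: read the wrist's pose just before it. get_calibration takes no time and is no camera call.
- finish_job(): hands the job in, once; it reports no verdict.
Trained networks look in the newest picture that a camera, given by its name, has taken for a name from the list of things; names that differ only in an ending like _2 or _b are one class to them, and where a whole thing is asked for, a point or a joint stands for the part that bears it (a point fixed in the world has none). Each returns a list of dicts, best first, with "p" (0 to 1); they miss things now and then, are a little off and sometimes report something else, mostly with a low value. They report only what shows in the picture. A call takes as long as a camera call. They do not tell look-alikes from the thing itself.
- search_frame(camera, label): "position" ([x, y, z] in m, in world coordinates, good to about 4 mm: the middle of the surface that is visible of it).
- cut_out(camera, label): "mask" (480x640 bool, what is visible of it).
The state is a dict: "time_s": time; "joints": joint angles; "joint_velocities": joint speeds; "effort": joint torques, N m; "tcp_pos": TCP position; "ee_rot": TCP orientation; "wrist_force": force on the tool from outside, world axes, zero at the start; "moment": the same for the moment, N m; "gripper_width": opening from 0.0 (shut) to 1.0 (fully open).
Only numpy, scipy, OpenCV 4.12 (cv2) and the standard library are available. Lean on these libraries where they do the work, as an engineer would, in place of code of your own. Each camera call takes 0.05 s, during which the arm holds its last target. There are 200 camera calls.

## Working session

There is one attempt and no reset: what is moved stays moved. The work goes in short steps, Python scripts to look and compute and a tool call to move; the robot and the scene stay as the last step left them, time stands still between calls to the robot, and variables do not carry over. Pictures are saved under pics/ and viewed, about 8 in all and at most 12, crops included, and the job is handed in when it is done.

Besides the shell and the picture viewer there is one more tool, called as a command line: name --argument value ..., lists and objects as JSON in quotes. arm_command: Moves the arm, as the interface text tells. Its arguments: {"type":"object","properties":{"rows":{"type":"array","items":{"type":"object","properties":{"fingers":{"type":"number"},"travel":{"type":"array","items":{"type":"number"}},"roll":{"type":"number"}}}}},"required":["rows"]}

```bash
mkdir -p pics; ls; cat > h.py <<'E'
import numpy as np, cv2
from station import *
def snap(c,n):
    im,d=capture(c); cv2.imwrite(f'pics/{n}.png',im[:,:,::-1]); return im,d
def cloud(c,d):
    k=get_calibration(c); f=240/np.tan(np.radians(k['fov_y']/2))
    v,u=np.mgrid[:480,:640]
    P=np.stack([(u-k['cx'])/f*d,(v-k['cy'])/f*d,d],-1)
    return P@np.array(k['attitude']).T+np.array(k['origin'])
E
python3 - <<'E'
from h import *
s=sense(); print(s['tcp_pos'],s['ee_rot'],s['time_s'])
im,d=snap('top','t1')
im2,d2=snap('side','s1')
np.save('P.npy',cloud('top',d)); np.save('im.npy',im)
for c in('top','side'):
  for l in('green_a_center','orange_center','shaker'):
    for r in search_frame(c,l): print(c,l,np.round(r['position'],3),round(r['p'],2))
cv2.imwrite('pics/both.png',np.hstack([cv2.resize(x[:,:,::-1],(400,300)) for x in(im,im2)]))
E
```

```text
pics
[ 0.17004939 -0.60082332  0.23244373] [[-9.62262212e-01 -2.72123001e-01 -7.12877023e-04]
 [-2.72123910e-01  9.62259937e-01  2.09569176e-03]
 [ 1.15687067e-04  2.21059587e-03 -9.99997550e-01]] 0.0
top green_a_center [0.533 0.359 0.079] 0.84
top green_a_center [0.418 0.262 0.08 ] 0.76
top green_a_center [0.568 0.292 0.079] 0.65
top green_a_center [0.492 0.283 0.082] 0.62
top orange_center [0.459 0.147 0.082] 0.62
top shaker [ 0.577 -0.118  0.078] 0.65
side green_a_center [0.522 0.367 0.071] 0.96
side green_a_center [0.411 0.275 0.073] 0.95
side green_a_center [0.486 0.295 0.07 ] 0.87
side green_a_center [0.561 0.303 0.064] 0.73
side orange_center [0.458 0.154 0.065] 0.92
side shaker [ 0.558 -0.087  0.078] 0.94
```

View pics/t1.png

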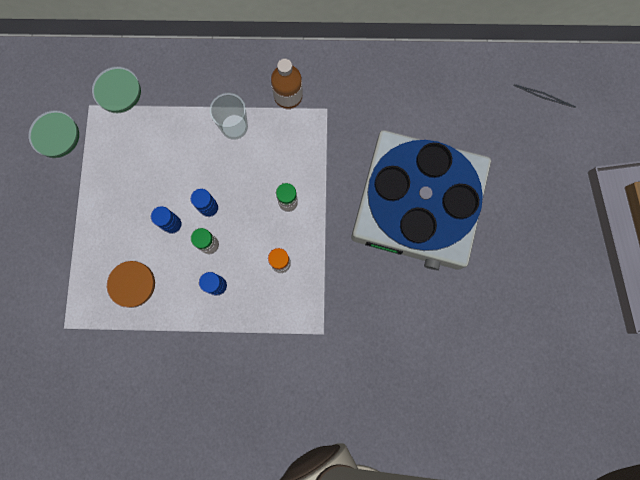

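View pics/s1.png

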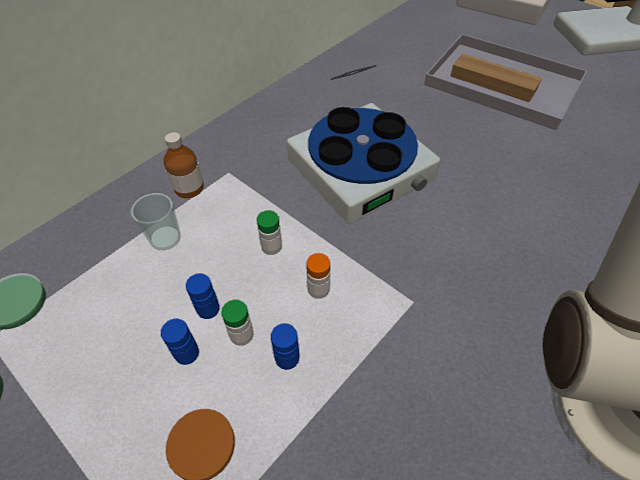

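The top view shows the green caps at about (286,193) and (202,239), the orange cap at (279,259), and three blue look-alikes. The shaker centre is at (426,193), with cups at (434,160), (461,201), (418,225) and (392,183). The side view agrees.

```bash
python3 - <<'E'
from h import *
P=np.load('P.npy'); im=np.load('im.npy'); hsv=cv2.cvtColor(im,cv2.COLOR_RGB2HSV)
def rep(n,u,v,lo,hi,R=18,sel=None):
    m=np.zeros((480,640),bool); m[v-R:v+R,u-R:u+R]=1
    m&=cv2.inRange(hsv,np.array(lo),np.array(hi))>0
    q=P[m]; q=q[(q[:,2]>.07)&(q[:,2]<.09)]; c,r=cv2.minEnclosingCircle(q[:,:2].astype(np.float32))
    print(n,len(q),q.mean(0).round(4),np.round(c,4),round(r,4))
rep('gA',286,193,(45,100,50),(85,255,255))
rep('gB',202,239,(45,100,50),(85,255,255))
rep('or',279,259,(5,150,100),(20,255,255))
for u,v in((204,202),(166,219),(212,283)): rep('bl',u,v,(105,100,30),(130,255,255),14)
# nut and cups
k=get_calibration('top'); f=240/np.tan(np.radians(k['fov_y']/2)); A=np.array(k['attitude']);o=np.array(k['origin']); print(o)
def ray(u,v,z):
    d=A@np.array([(u-k['cx'])/f,(v-k['cy'])/f,1]); return o+d*(z-o[2])/d[2]
blk=cv2.inRange(hsv,np.array((0,0,0)),np.array((180,255,60)))
blk[:120]=0;blk[250:]=0;blk[:,:368]=0;blk[:,485:]=0
n,_,st,ce=cv2.connectedComponentsWithStats(blk)
C=[]
for i in range(1,n):
    if st[i,4]>300: p=ray(*ce[i],.097); C.append(p[:2]); print('cup',ce[i].round(1),st[i],p.round(4))
print(np.mean(C,0)); 
pl=(hsv[...,0]>100)&(hsv[...,0]<130)&(hsv[...,1]>120); pl[:,:360]=0;pl[:,490:]=0
print('platform',[ray(*cv2.minEnclosingCircle(np.argwhere(pl)[:,::-1].astype(np.float32))[0],.08).round(4)])
print('nut',ray(426,193,.086).round(4))
E
```

```text
gA 312 [0.5853 0.136  0.0804] [0.5855 0.136 ] 0.0188
gB 324 [0.4976 0.2883 0.0803] [0.4978 0.2889] 0.0187
or 321 [0.4631 0.1462 0.0805] [0.4633 0.1467] 0.0187
bl 329 [0.5716 0.2937 0.0802] [0.5722 0.2947] 0.0192
bl 333 [0.5366 0.3643 0.0802] [0.5377 0.3657] 0.0193
bl 353 [0.4174 0.2682 0.0802] [0.4175 0.2693] 0.0189
[0.33897355 0.07465611 0.99359757]
cup [433.8 159.5] [416 143  36  35 968] [ 0.6488 -0.1351  0.097 ]
cup [391.9 182.8] [374 166  36  35 976] [ 0.6031 -0.0579  0.097 ]
cup [460.3 200.9] [ 442  184   37   35 1021] [ 0.5714 -0.1808  0.097 ]
cup [417.8 224.8] [ 400  207   37   36 1014] [ 0.5258 -0.1036  0.097 ]
[ 0.58728744 -0.11935172]
platform [array([ 0.5878, -0.1212,  0.08  ])]
nut [ 0.5881 -0.1218  0.086 ]
```

Checks: jar tops measure 80 mm with a 19 mm radius, and the cups are 63.4 mm from the centre, both as specified. Shaker centre ≈ (0.587, -0.120), with its cup axes turned about -14.3°. Moving to the jar at (0.585, 0.136).

arm_command --rows '[{"fingers": 75, "roll": 0, "travel": [-33, 33, 0]}, {"fingers": 75, "roll": 0, "travel": [-33, 33, 0]}, {"fingers": 75, "roll": 0, "travel": [-33, 33, 0]}, {"fingers": 75, "roll": 0, "travel": [-33, 33, 0]}, {"fingers": 75, "roll": 0, "travel": [-33, 33, 0]}, {"fingers": 75, "roll": 0, "travel": [-33, 33, 0]}, {"fingers": 75, "roll": 0, "travel": [-33, 33, 0]}, {"fingers": 75, "roll": 0, "travel": [-33, 33, 0]}, {"fingers": 75, "roll": 0, "travel": [-33, 33, 0]}, {"fingers": 75, "roll": 0, "travel": [-33, 33, 0]}]'

```text
time_s: 1.4
tcp_pos: [0.3995, -0.191, 0.2341]
ee_rot: [[-0.961, -0.277, 0.002], [-0.277, 0.961, 0.0], [-0.002, -0.0, -1.0]]
wrist_force: [0.2, -0.1, 0.6]
gripper_width: 0.75
```

arm_command --rows '[{"fingers": 75, "roll": 0, "travel": [-27, 26.6, 6]}, {"fingers": 75, "roll": 0, "travel": [-27, 26.6, 6]}, {"fingers": 75, "roll": 0, "travel": [-27, 26.6, 6]}, {"fingers": 75, "roll": 0, "travel": [-27, 26.6, 6]}, {"fingers": 75, "roll": 0, "travel": [-27, 26.6, 6]}, {"fingers": 75, "roll": 0, "travel": [-27, 26.6, 6]}, {"fingers": 75, "roll": 0, "travel": [-27, 26.6, 6]}, {"fingers": 75, "roll": 0, "travel": [-27, 26.6, 6]}, {"fingers": 75, "roll": 0, "travel": [-27, 26.6, 6]}, {"fingers": 75, "roll": 0, "travel": [-27, 26.6, 6]}]'

```text
time_s: 2.4
tcp_pos: [0.585, 0.1359, 0.1729]
ee_rot: [[-0.962, -0.273, -0.001], [-0.273, 0.962, -0.001], [0.001, -0.0, -1.0]]
wrist_force: [-0.7, -0.9, -0.0]
gripper_width: 0.748
```

```bash
python3 - <<'E'
from h import *
s=sense(); p=np.array(s['tcp_pos']);R=np.array(s['ee_rot']); print(p,s['time_s'])
im,d=snap('wrist','w1'); k=get_calibration('wrist'); print(k)
f=240/np.tan(np.radians(k['fov_y']/2)); M=np.array(k['mount'])
hsv=cv2.cvtColor(im,cv2.COLOR_RGB2HSV)
m=cv2.inRange(hsv,np.array((45,100,50)),np.array((85,255,255)))
n,_,st,ce=cv2.connectedComponentsWithStats(m)
for i in range(1,n):
  if st[i,4]>150:
    u=ce[i]-[k['cx'],k['cy']]; r=np.hypot(*u); t=r/f
    ray=np.r_[u/r*np.sin(t),np.cos(t)]; ray=R@M[:3,:3]@ray; o=p+R@M[:3,3]
    print(ce[i],st[i],(o+ray*(.079-o[2])/ray[2]).round(4))
E
```

```text
[0.58498499 0.13592613 0.17289212] 2.4
{'fov_y': 65.70646984690485, 'cx': 318.78760354050337, 'cy': 239.71207117414963, 'mount': array([[ 1.52307508e-03, -9.68127863e-01, -2.50451832e-01,
         6.82398780e-02],
       [ 9.99998324e-01,  1.72898090e-03, -6.02119996e-04,
         5.31571122e-05],
       [ 1.01595558e-03, -2.50450495e-01,  9.68128874e-01,
        -1.49970452e-01],
       [ 0.00000000e+00,  0.00000000e+00,  0.00000000e+00,
         1.00000000e+00]])}
[538.92645445 191.05927552] [ 515  168   48   48 1822] [0.4987 0.2819 0.079 ]
[317.38857392 246.15743567] [ 291  219   53   55 2293] [0.5845 0.1347 0.079 ]
```

View pics/w1.png

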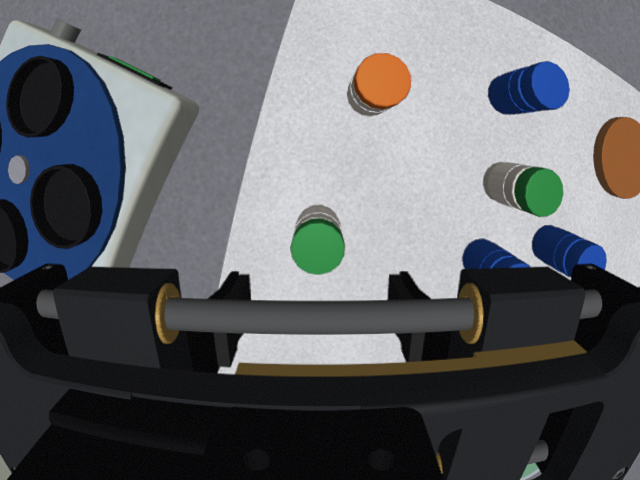

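The wrist view has the jar at (317,246), centred between the fingers, and it agrees with the top view to within 1–2 mm. Descending, then gripping.

arm_command --rows '[{"fingers": 75, "roll": 0, "travel": [0, 0, 4.5]}, {"fingers": 75, "roll": 0, "travel": [0, 0, 8.5]}, {"fingers": 75, "roll": 0, "travel": [0, 0, 11]}, {"fingers": 75, "roll": 0, "travel": [0, 0, 12.6]}, {"fingers": 75, "roll": 0, "travel": [0, 0, 12.6]}, {"fingers": 75, "roll": 0, "travel": [0, 0, 12.6]}, {"fingers": 20, "roll": 0, "travel": [0, 0, 12.6]}, {"fingers": 20, "roll": 0, "travel": [0, 0, 12.6]}, {"fingers": 20, "roll": 0, "travel": [0, 0, 12.6]}, {"fingers": 20, "roll": 0, "travel": [0, 0, 12.6]}]'

```text
time_s: 3.45
tcp_pos: [0.5855, 0.1357, 0.0482]
ee_rot: [[-0.962, -0.272, 0.001], [-0.272, 0.962, 0.0], [-0.001, 0.0, -1.0]]
wrist_force: [-0.1, 0.1, 0.4]
gripper_width: 0.47
```

arm_command --rows '[{"fingers": 20, "roll": 0, "travel": [0, 0, 0]}, {"fingers": 20, "roll": 0, "travel": [0, 0, 0]}, {"fingers": 20, "roll": 0, "travel": [0, 0, 0]}, {"fingers": 20, "roll": 0, "travel": [0, 0, 0]}]'

```text
time_s: 3.85
tcp_pos: [0.5854, 0.1356, 0.048]
ee_rot: [[-0.962, -0.273, 0.0], [-0.273, 0.962, 0.0], [-0.0, -0.0, -1.0]]
wrist_force: [-1.9, -0.4, 3.9]
gripper_width: 0.432
```

Gripped at 37.6 mm. Lift, then carry to the right (-y) cup at (0.572, -0.1825).

arm_command --rows '[{"fingers": 20, "roll": 0, "travel": [0, 0, -3]}, {"fingers": 20, "roll": 0, "travel": [0, 0, -7]}, {"fingers": 20, "roll": 0, "travel": [0, 0, -11]}, {"fingers": 20, "roll": 0, "travel": [0, 0, -14]}, {"fingers": 20, "roll": 0, "travel": [1, -3, -14]}, {"fingers": 20, "roll": 0, "travel": [2.5, -7, -14]}, {"fingers": 20, "roll": 0, "travel": [3.8, -11.5, -14]}, {"fingers": 20, "roll": 0, "travel": [5.3, -16, -14]}, {"fingers": 20, "roll": 0, "travel": [6.8, -20.5, -14]}, {"fingers": 20, "roll": 0, "travel": [8, -24.5, -14]}]'

```text
time_s: 4.85
tcp_pos: [0.5741, -0.124, 0.1868]
ee_rot: [[-0.962, -0.272, -0.001], [-0.272, 0.962, 0.0], [0.001, 0.001, -1.0]]
wrist_force: [1.7, 0.8, -1.2]
gripper_width: 0.43
```

arm_command --rows '[{"fingers": 20, "roll": 0, "travel": [1, -3, 0]}, {"fingers": 20, "roll": 0, "travel": [1.7, -5, 0]}, {"fingers": 20, "roll": 0, "travel": [2, -5.7, 0]}, {"fingers": 20, "roll": 0, "travel": [2, -5.7, 0]}, {"fingers": 20, "roll": 0, "travel": [2, -5.7, 0]}]'

```text
time_s: 5.35
tcp_pos: [0.5712, -0.1816, 0.1871]
ee_rot: [[-0.962, -0.273, -0.001], [-0.273, 0.962, 0.0], [0.001, 0.001, -1.0]]
wrist_force: [-0.3, 0.7, -1.5]
gripper_width: 0.432
```

```bash
python3 - <<'E'
from h import *
s=sense(); print(s['tcp_pos'],s['gripper_width'])
snap('wrist','w2')
E
```

```text
[ 0.57115914 -0.18162562  0.18711377] 0.4322350316296037
```

View pics/w2.png

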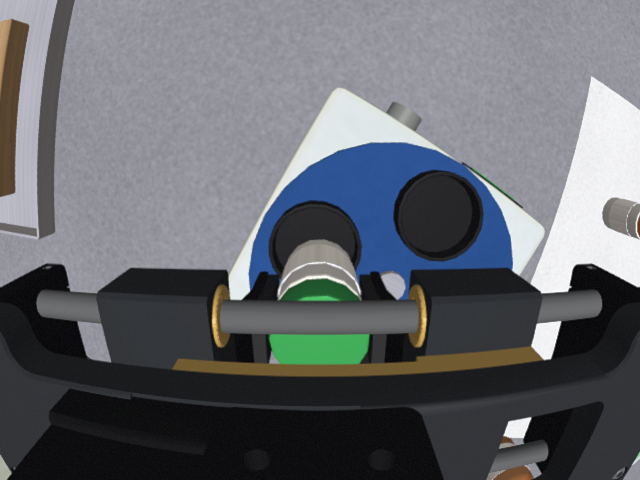

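The jar hangs centred over the cup laterally: cup middle ≈ column 316, jar ≈ 319. Lower it and watch the force.

arm_command --rows '[{"fingers": 20, "roll": 0, "travel": [0, 0, 2]}, {"fingers": 20, "roll": 0, "travel": [0, 0, 3.5]}, {"fingers": 20, "roll": 0, "travel": [0, 0, 4.5]}, {"fingers": 20, "roll": 0, "travel": [0, 0, 5]}, {"fingers": 20, "roll": 0, "travel": [0, 0, 5]}]'

```text
time_s: 5.9
tcp_pos: [0.5712, -0.1818, 0.137]
ee_rot: [[-0.962, -0.273, -0.001], [-0.273, 0.962, 0.0], [0.001, 0.0, -1.0]]
wrist_force: [0.4, 0.0, -0.7]
gripper_width: 0.428
```

arm_command --rows '[{"fingers": 20, "roll": 0, "travel": [0, 0, 0.3]}, {"fingers": 20, "roll": 0, "travel": [0, 0, 0.5]}, {"fingers": 20, "roll": 0, "travel": [0, 0, 0.6]}, {"fingers": 20, "roll": 0, "travel": [0, 0, 0.6]}]'

```text
time_s: 6.3
tcp_pos: [0.5713, -0.1824, 0.1316]
ee_rot: [[-0.962, -0.272, 0.0], [-0.272, 0.962, -0.0], [-0.0, -0.0, -1.0]]
wrist_force: [-0.9, 0.5, -0.6]
gripper_width: 0.432
```

arm_command --rows '[{"fingers": 20, "roll": 0, "travel": [0, 0, 0.15]}, {"fingers": 20, "roll": 0, "travel": [0, 0, 0.15]}, {"fingers": 50, "roll": 0, "travel": [0, 0, 0.15]}, {"fingers": 70, "roll": 0, "travel": [0, 0, 0.15]}, {"fingers": 70, "roll": 0, "travel": [0, 0, 0.15]}, {"fingers": 70, "roll": 0, "travel": [0, 0, 0.15]}, {"fingers": 70, "roll": 0, "travel": [0, 0, -2]}, {"fingers": 70, "roll": 0, "travel": [0, 0, -5]}, {"fingers": 70, "roll": 0, "travel": [0, 0, -8]}, {"fingers": 70, "roll": 0, "travel": [0, 0, -9]}]'

```text
time_s: 7.3
tcp_pos: [0.5729, -0.1827, 0.2254]
ee_rot: [[-0.962, -0.273, 0.006], [-0.273, 0.962, -0.001], [-0.006, -0.003, -1.0]]
wrist_force: [-0.3, -0.9, -0.1]
gripper_width: 0.695
```

```bash
python3 - <<'E'
from h import *
s=sense(); p=np.array(s['tcp_pos']); R=np.array(s['ee_rot']); print(p,s['gripper_width'],s['time_s'])
im,d=snap('wrist','w3'); cv2.imwrite('pics/s2.png',capture('side')[0][60:260,200:500,::-1].repeat(2,0).repeat(2,1))
t=np.array([.498,.2885,.17]); print((R.T@(t-p)*100).round(1))
E
```

```text
[ 0.57288568 -0.18272633  0.22537366] 0.6952434649153089 7.3
[-5.6 47.4  5.4]
```

View pics/s2.png

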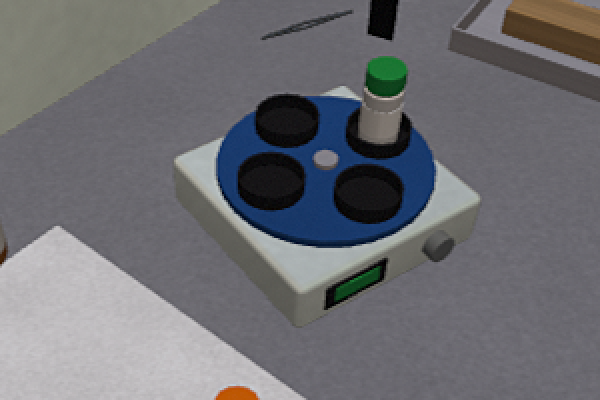

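The first jar stands upright in the right cup. On to the second jar, moving at height.

arm_command --rows '[{"fingers": 70, "roll": 0, "travel": [-5.6, 47.4, 3]}, {"fingers": 70, "roll": 0, "travel": [-5.6, 47.4, 3]}, {"fingers": 70, "roll": 0, "travel": [-5.6, 47.4, 3]}, {"fingers": 70, "roll": 0, "travel": [-5.6, 47.4, 3]}, {"fingers": 70, "roll": 0, "travel": [-5.6, 47.4, 3]}, {"fingers": 70, "roll": 0, "travel": [-5.6, 47.4, 3]}, {"fingers": 70, "roll": 0, "travel": [-5.6, 47.4, 3]}, {"fingers": 70, "roll": 0, "travel": [-5.6, 47.4, 3]}, {"fingers": 70, "roll": 0, "travel": [-5.6, 47.4, 3]}, {"fingers": 70, "roll": 0, "travel": [-5.6, 47.4, 3]}]'

```text
time_s: 8.4
tcp_pos: [0.4943, 0.2917, 0.1891]
ee_rot: [[-0.962, -0.275, -0.003], [-0.275, 0.962, -0.002], [0.003, -0.001, -1.0]]
wrist_force: [0.4, 0.2, -0.5]
gripper_width: 0.7
```

arm_command --rows '[{"fingers": 70, "roll": 0, "travel": [0, 0, 2]}, {"fingers": 70, "roll": 0, "travel": [0, 0, 2.5]}, {"fingers": 70, "roll": 0, "travel": [0, 0, 2.5]}]'

```text
time_s: 8.7
tcp_pos: [0.495, 0.2878, 0.1643]
ee_rot: [[-0.962, -0.272, -0.004], [-0.272, 0.962, -0.004], [0.005, -0.002, -1.0]]
wrist_force: [0.1, -0.7, -0.0]
gripper_width: 0.701
```

```bash
python3 - <<'E'
from h import *
s=sense(); p=np.array(s['tcp_pos']);R=np.array(s['ee_rot']); print(p,s['time_s'])
im,d=snap('wrist','w4'); k=get_calibration('wrist')
f=240/np.tan(np.radians(k['fov_y']/2)); M=np.array(k['mount'])
hsv=cv2.cvtColor(im,cv2.COLOR_RGB2HSV)
m=cv2.inRange(hsv,np.array((45,100,50)),np.array((85,255,255)))
n,_,st,ce=cv2.connectedComponentsWithStats(m)
for i in range(1,n):
  if st[i,4]>150:
    u=ce[i]-[k['cx'],k['cy']]; r=np.hypot(*u); t=r/f
    ray=R@M[:3,:3]@np.r_[u/r*np.sin(t),np.cos(t)]; o=p+R@M[:3,3]
    q=o+ray*(.079-o[2])/ray[2]; print(ce[i],st[i],q.round(4),(R.T@(q-p)*100).round(2))
E
```

```text
[0.49498294 0.28784255 0.16429521] 8.7
[318.66734445 252.50020333] [ 292  224   55   57 2459] [0.496  0.2878 0.079 ] [-0.13 -0.02  8.53]
```

View pics/w4.png

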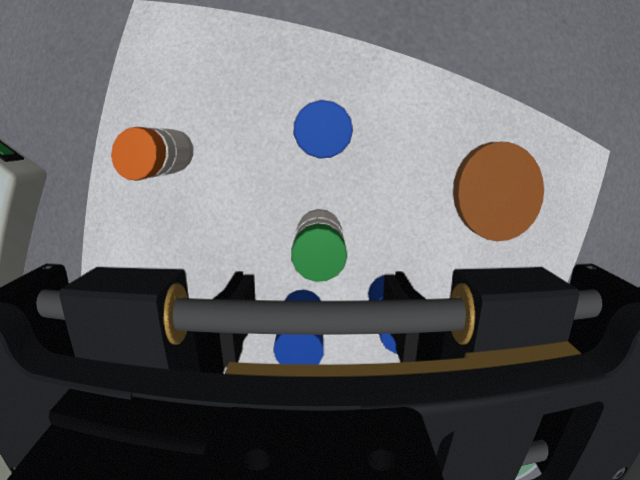

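The second green jar at (319,252) is centred. The blue jars are clear of the fingers, about 29 mm away along tool x. Descend and grip.

arm_command --rows '[{"fingers": 70, "roll": 0, "travel": [-0.2, 0, 4]}, {"fingers": 70, "roll": 0, "travel": [-0.2, 0, 8]}, {"fingers": 70, "roll": 0, "travel": [-0.2, 0, 10.5]}, {"fingers": 70, "roll": 0, "travel": [-0.2, 0, 11.6]}, {"fingers": 70, "roll": 0, "travel": [-0.2, 0, 11.6]}, {"fingers": 20, "roll": 0, "travel": [-0.2, 0, 11.6]}, {"fingers": 20, "roll": 0, "travel": [-0.2, 0, 11.6]}, {"fingers": 20, "roll": 0, "travel": [-0.2, 0, 11.6]}, {"fingers": 20, "roll": 0, "travel": [-0.2, 0, 11.6]}, {"fingers": 20, "roll": 0, "travel": [-0.2, 0, 11.6]}]'

```text
time_s: 9.75
tcp_pos: [0.4985, 0.2899, 0.0517]
ee_rot: [[-0.962, -0.273, 0.001], [-0.273, 0.962, 0.001], [-0.002, 0.001, -1.0]]
wrist_force: [0.1, -1.0, 4.9]
gripper_width: 0.431
```

arm_command --rows '[{"fingers": 20, "roll": 0, "travel": [0, 0, 0]}, {"fingers": 20, "roll": 0, "travel": [0, 0, 0]}, {"fingers": 20, "roll": 0, "travel": [0, 0, 0]}]'

```text
time_s: 10.05
tcp_pos: [0.4985, 0.29, 0.0516]
ee_rot: [[-0.962, -0.273, 0.001], [-0.273, 0.962, 0.001], [-0.002, 0.0, -1.0]]
wrist_force: [-0.9, 0.5, 5.3]
gripper_width: 0.43
```

arm_command --rows '[{"fingers": 20, "roll": 0, "travel": [0, 0, -3]}, {"fingers": 20, "roll": 0, "travel": [0, 0, -7]}, {"fingers": 20, "roll": 0, "travel": [0, 0, -11]}, {"fingers": 20, "roll": 0, "travel": [0, 0, -14]}, {"fingers": 20, "roll": 0, "travel": [0, -3, -14]}, {"fingers": 20, "roll": 0, "travel": [-0.2, -7, -14]}, {"fingers": 20, "roll": 0, "travel": [-0.3, -11.5, -14]}, {"fingers": 20, "roll": 0, "travel": [-0.4, -16, -14]}, {"fingers": 20, "roll": 0, "travel": [-0.5, -20.5, -14]}, {"fingers": 20, "roll": 0, "travel": [-0.6, -25, -14]}]'

```text
time_s: 11.05
tcp_pos: [0.5717, 0.0491, 0.19]
ee_rot: [[-0.962, -0.273, -0.001], [-0.273, 0.962, 0.0], [0.001, 0.0, -1.0]]
wrist_force: [0.8, 0.1, -0.2]
gripper_width: 0.432
```

arm_command --rows '[{"fingers": 20, "roll": 0, "travel": [0, -4.5, 0]}, {"fingers": 20, "roll": 0, "travel": [0, -8.5, 0]}, {"fingers": 20, "roll": 0, "travel": [-0.1, -10.7, 0]}, {"fingers": 20, "roll": 0, "travel": [-0.1, -11.4, 0]}, {"fingers": 20, "roll": 0, "travel": [-0.1, -11.4, 0]}, {"fingers": 20, "roll": 0, "travel": [-0.1, -11.4, 0]}]'

```text
time_s: 11.65
tcp_pos: [0.6034, -0.058, 0.1902]
ee_rot: [[-0.962, -0.273, -0.001], [-0.273, 0.962, 0.0], [0.001, 0.001, -1.0]]
wrist_force: [1.0, 0.4, -0.6]
gripper_width: 0.43
```

On target. Lower 5.6 cm in all (seat at TCP z ≈ 0.1337), easing in at the end.

arm_command --rows '[{"fingers": 20, "roll": 0, "travel": [0, 0, 2]}, {"fingers": 20, "roll": 0, "travel": [0, 0, 3.5]}, {"fingers": 20, "roll": 0, "travel": [0, 0, 4.5]}, {"fingers": 20, "roll": 0, "travel": [0, 0, 5]}, {"fingers": 20, "roll": 0, "travel": [0, 0, 5.3]}, {"fingers": 20, "roll": 0, "travel": [0, 0, 5.5]}, {"fingers": 20, "roll": 0, "travel": [0, 0, 5.6]}, {"fingers": 20, "roll": 0, "travel": [0, 0, 5.6]}]'

```text
time_s: 12.45
tcp_pos: [0.6041, -0.0588, 0.1349]
ee_rot: [[-0.962, -0.272, 0.001], [-0.272, 0.962, 0.0], [-0.001, -0.0, -1.0]]
wrist_force: [-0.3, -0.2, -0.8]
gripper_width: 0.429
```

arm_command --rows '[{"fingers": 20, "roll": 0, "travel": [0, 0, 0.1]}, {"fingers": 20, "roll": 0, "travel": [0, 0, 0.1]}, {"fingers": 50, "roll": 0, "travel": [0, 0, 0.1]}, {"fingers": 70, "roll": 0, "travel": [0, 0, 0.1]}, {"fingers": 70, "roll": 0, "travel": [0, 0, 0.1]}, {"fingers": 70, "roll": 0, "travel": [0, 0, 0.1]}, {"fingers": 70, "roll": 0, "travel": [0, 0, -2]}, {"fingers": 70, "roll": 0, "travel": [0, 0, -5]}, {"fingers": 70, "roll": 0, "travel": [0, 0, -9]}, {"fingers": 70, "roll": 0, "travel": [0, 0, -12]}]'

```text
time_s: 13.45
tcp_pos: [0.6043, -0.0589, 0.2571]
ee_rot: [[-0.962, -0.273, 0.002], [-0.273, 0.962, -0.0], [-0.002, -0.001, -1.0]]
wrist_force: [-0.3, 0.2, 0.6]
gripper_width: 0.7
```

arm_command --rows '[{"fingers": 70, "roll": 0, "travel": [4, 0, 0]}, {"fingers": 70, "roll": 0, "travel": [9, 0, 0]}, {"fingers": 70, "roll": 0, "travel": [14, 0, 0]}, {"fingers": 70, "roll": 0, "travel": [18, 0, 0]}, {"fingers": 70, "roll": 0, "travel": [20, 0, 0]}, {"fingers": 70, "roll": 0, "travel": [20, 0, 0]}]'

```text
time_s: 14.05
tcp_pos: [0.409, -0.1138, 0.2553]
ee_rot: [[-0.962, -0.271, 0.001], [-0.271, 0.962, 0.0], [-0.001, 0.0, -1.0]]
wrist_force: [-0.2, -0.1, 0.1]
gripper_width: 0.696
```

```bash
python3 - <<'E'
from h import *
im,d=snap('top','t2'); P=cloud('top',d); hsv=cv2.cvtColor(im,cv2.COLOR_RGB2HSV)
c=np.array([.5876,-.1205]); a=np.radians(-14.35); x=np.array([np.cos(a),np.sin(a)]); y=np.array([-x[1],x[0]])
for nm,lo,hi in(('g',(45,100,50),(85,255,255)),('o',(5,150,100),(20,255,255))):
  n,l,st,ce=cv2.connectedComponentsWithStats(cv2.inRange(hsv,np.array(lo),np.array(hi)))
  for i in range(1,n):
    if st[i,4]>150:
      q=P[l==i]; z=np.percentile(q[:,2],90); q=q[abs(q[:,2]-z)<.005]; m=q.mean(0); print(nm,st[i],m.round(4),z,((m[:2]-c)@x).round(4),((m[:2]-c)@y).round(4))
s,_=capture('side'); cv2.imwrite('pics/s3.png',s[:320,100:500,::-1].copy())
E
```

```text
g [387 162  22  23 378] [ 0.6026 -0.0578  0.1625] 0.16416717894697105 -0.001 0.0645
g [460 181  22  22 382] [ 0.5719 -0.1801  0.1624] 0.16425211678167737 -0.0004 -0.0616
o [272  71  28  20 358] [0.8052 0.1413 0.1029] 0.10414691985205356 0.1459 0.3076
o [ 107  261   46   46 1620] [0.4168 0.4351 0.017 ] 0.019112984898944974 -0.3031 0.4959
```

View pics/s3.png

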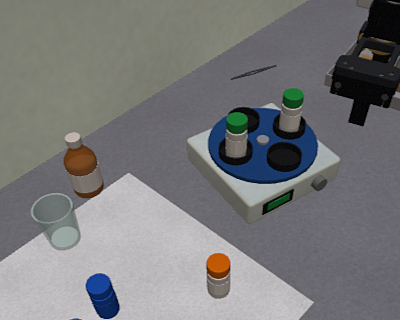

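Both green jars stand upright in opposite cups, with tops at 162 mm (seated value 162) and within 3 mm of the cup centres. The orange jar is at side-view pixel ≈ (318,266), unmoved. The gripper is clear of everything.

```bash
python3 -c "
from station import *
print(finish_job())"
```

```text
the job is handed in; nothing more can be done
None
```

Both green-capped jars now stand upright in the shaker's +y and -y cups, directly opposite each other. I handed the job in after about 14 s of robot time.

- **Jar positions:** the last top-camera check put the two jars at (-1, +64.5) mm and (0, -62) mm in the shaker frame, against ±64 mm nominal. Both tops measured about 162 mm, which is the seated height.
- **Orange jar:** the arm hid it from the top camera in that last picture, so I could not measure it again. The final side view shows it upright at the same pixel as at the start.
- **Gripper and forces:** the gripper is open and clear of everything. The wrist force readings after each move stayed below about 6 N.
- **Disagreement:** the first wrist-camera reading of the second green jar, seen far off-axis, differed by about 7 mm from the top camera. A closer look before the grasp agreed to about 2 mm.

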